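# Filter in, fume extractor to high

## Robot

A 7-joint arm with a two-finger parallel gripper is mounted at the origin on the work surface. World frame = base frame: x ahead of the robot, y to its left, z up, the work surface at z = 0. Lengths are in mm, angles in rad, forces in N, time in s.
With the tool pointing down it reaches from about 400 to 900 mm from the base axis. Payload 5.5 kg.
Tool frame: the origin (TCP) lies at the very end of the fingers, on their centre line; the grasp point (between the pads) lies 19 mm behind it; z points along the fingers, y is the line along which they close (so a half turn about z gives the same grasp; the last joint's range is limited). The gripper opens to 85 mm and grips with 20 to 120 N. Pads are 22 mm wide; open, the fingers measure 114 mm over their backs; the gripper's body (76 mm by 85 mm) begins 54 mm behind the grasp point. The pads swing forward as they close: fully open they stand 13 mm farther back than shut.
Start: joints at [1.588, 0.501, -0.427, 1.55, 0.221, 1.138, -0.21], TCP at [158.201, -630.454, 197.21] pointing down, gripper open.
Joint ranges: [-2.88, 2.88], [-0.31, 2.03], [-1.54, 1.56], [0.2, 2.42], [-1.41, 4.55], [0.19, 2.02], [-2.57, 2.57]. Speed limits (rad/s): [2.57, 2.57, 3.14, 3.14, 3.14, 3.14, 3.14].

## Interface

Orientations are given as a unit quaternion [w, x, y, z].
In Python, from bench import * gives the robot as it stands. The module is installed in compiled form; this text tells all that it offers.
- The arm moves only by the tool jog_arm, never from a script. Its argument "rows" is a list of rows, each a list of 5 numbers: the closure in counts, from 0 (fully open) to 255 (shut), then the shift along the tool's x, y, z in mm, then the turn about the tool's z in degrees. In form: [[fingers, tx, ty, tz, twist], ...]. A call has 1 to 20 rows; each row shifts and turns the commanded pose from where the row before left it, along the tool's axes as they then stand; what a row does not reach is not made up. A row lasts 1/8 s, in which the tool goes at most 62.5 mm and 10.7 degrees, less where a joint would pass 70% of its speed; a pose out of reach is approached as far as the arm can. A call is refused whole if a number of a shift passes 62.5 or a number of a turn 10.7, either way. A call with a gripper value outside its range is refused whole. The fingers move at their own pace and stop on an object; "squeeze" is the grip in N (left out, the last holds). Time passes only in rows, so rows that do not move let the fingers close. It gives the time, the measured TCP pose, the force, the opening and the grip force at its end, in the units of the state.
- state(): the state, without advancing time (a new reading comes with each control period).
- get_image(name): name is "side" or "top" or "wrist"; returns a dict with "img" (420x560x3 uint8, red, green, blue), "mtx" (3x3 intrinsics, pixels), "dist" ([k1, k2, p1, p2, k3] as OpenCV has them; the pictures are not rectified), "view" (4x4, takes a point from world to camera coordinates). Camera axes: x right, y down, z forward; pixel columns grow to the right and rows downward; lengths in mm; the calibration is good to about 2 mm. A picture is of the moment at which its call begins. There is no depth.
- close_job(): hands the job in; it is judged then, once.
The state is a dict: "time_s": time; "qpos": joint angles; "qvel": joint speeds; "effort": joint torques, N m; "tcp_pos": TCP position; "tool_rot": TCP orientation; "ft_force": force on the tool from outside, world axes, zero at the start; "wrist_torque": the same for the moment, N m; "finger_gap": finger opening in mm; "gripper_force": force on a finger pad.
Only numpy, scipy, OpenCV 4.12 (cv2) and the standard library are available. Lean on these libraries where they do the work, as an engineer would, in place of code of your own. Each camera call takes 0.05 s, during which the arm holds its last target. There are 200 camera calls.

## Task

Get the fume extractor ready for soldering: first push its filter drawer, which was left standing out, fully home, and only then push the red fan lever from off, past the low notch, all the way to high. Leave everything else on the bench where it lies.

Things in the scene. Friction and masses are not known exactly. Their poses are not given: they have to be found in the camera images.
- extractor: bench fume extractor, fixed: white steel box (mm) 270 deep, 270 wide, 170 high. Origin on the bench under the middle of its front face, which looks towards the robot; x back into the box, y to the robot's left, z up. Lever slot in the top, 65 behind the front. From its top (x 222, y 80) a gooseneck hose 45 thick, 335 high at most, arches to a white hood 104 wide at x 132, y 360, rim 160 up
- drawer_face (a point): centre of the outer face of the filter drawer's blue front plate (mm: 230 wide, 66 high, 10 thick; z 91 to 157 above the bench), at y 0 and 124 above the bench. Axes as the extractor's: the drawer slides along x, and is pushed home along +x. When home this face stands 10 in front of the box's front face
- filter_drawer (a joint): how far the drawer stands out, in m: 0 is fully home against a solid stop; at the start it is 0.020 to 0.042 out. It runs with about 3 N of friction and stays where it is left
- lever_paddle (a point): centre of the red paddle of the fan lever (mm): 26 (extractor x) by 13 (extractor y) by 34 high, its foot 4 and its top 38 above the extractor's top, so its centre is 191 above the bench. Axes as the extractor's: it slides along y in a slot at x 65
- fan_lever (a joint): position of the fan lever along the extractor's y, in m: 0 off (paddle at y -26 mm, white mark), 0.026 low (middle of slot, one blue mark, sprung notch with some 3 mm of play), 0.052 high (paddle at y 26 mm, two blue marks, solid end stop). About 12 N pushes it out of off, about 10 N out of low; once over the hump half-way between two positions it snaps on towards the next
- phone: opened phone, a loose dark slab 148 x 72 x 8 mm on a terracotta work mat (3 thick) by the hood, left of the extractor; origin in the middle of its underside
- spool: loose reel of solder standing on its flange, 60 mm across, 44 high, blue flanges, left of the extractor's front; origin under its centre
- flux_jar: loose amber jar with a steel cap, 44 mm across, 42 high, standing on the extractor's top behind the lever; origin under its centre
- screwdriver: loose screwdriver 150 mm long with a yellow handle, lying right of the extractor's front; origin under it
- lens: loose black lens ring 52 mm across, 22 high, on the bench at the extractor's right side; origin under its centre
- alcohol: loose white bottle with a blue cap, 60 mm across, 130 high, on the bench at the extractor's right side; origin under its centre
- multimeter: loose red multimeter 150 x 78 x 36 mm lying to the right; origin under its centre

How it is judged (in metres and radians):
On the way, in this order (a step that is already met when the one before it is completed fails the run):
1. the filter drawer is pushed fully home while the fan is still off (value of joint filter_drawer below 0.003 m and value of joint fan_lever below 0.012 m), for 0.2 s.
2. the fan lever is past low and at high, the drawer still home (value of joint fan_lever above 0.047 m and value of joint filter_drawer below 0.003 m), for 0.2 s.
At the end, for the whole second after the job is handed in: The filter drawer is home to within 3 mm and the fan lever rests within 5 mm of the high stop (all of step 2); the robot touches nothing.
It fails at once if the fan is switched on while the filter drawer still stands out (value of joint fan_lever above 0.014 m and value of joint filter_drawer above 0.006 m).
It fails at once if another thing on the bench is lifted, carried, pushed away or knocked over (moved more than 20 mm) (distance of any of phone, spool, flux_jar, screwdriver, lens, alcohol, multimeter from where it was at the start of the episode above 0.02 m).
It also fails if it takes over 45 s, if anything falls off the work surface, if the arm or the gripper's body presses on something with over 40 N, if the wrist force passes 120 N, or if a joint passes its speed limit or range.

## Working session

There is one attempt and no reset: what is moved stays moved. The work goes in short steps, Python scripts to look and compute and a tool call to move; the robot and the scene stay as the last step left them, time stands still between calls to the robot, and variables do not carry over. Pictures are saved under pics/ and viewed, at most 10 in all, crops included, and the job is handed in when it is done.

Besides the shell and the picture viewer there is one more tool, called after "Emit:" as name(argument=value, ...) on one line, values as JSON. jog_arm: Moves the arm, as the interface text tells. Its arguments: {"type":"object","properties":{"rows":{"type":"array","items":{"type":"array","items":{"type":"number"}}},"squeeze":{"type":"number"}},"required":["rows"]}

```bash
mkdir -p pics
python3 - <<'E'
from bench import *
import cv2,pickle
d={}
for n in("side","top","wrist"):
    g=get_image(n);d[n]=g;cv2.imwrite(f"pics/{n}0.png",g["img"][:,:,::-1])
    print(n,g["mtx"].round(1).tolist(),g["dist"],g["view"].round(3).tolist())
pickle.dump(d,open("d.pkl","wb"))
s=state();print(s["tcp_pos"],s["tool_rot"],s["ft_force"],s["time_s"])
E
```

```text
side [[424.1, 0.0, 281.3], [0.0, 424.1, 210.1], [0.0, 0.0, 1.0]] [-0.03307986  0.          0.          0.          0.        ] [[0.768, -0.64, -0.003, -392.618], [-0.465, -0.554, -0.691, 393.353], [0.441, 0.532, -0.723, 1094.494], [0.0, 0.0, 0.0, 1.0]]
top [[529.9, 0.0, 273.3], [0.0, 529.9, 210.0], [0.0, 0.0, 1.0]] [0.02129634 0.         0.         0.         0.        ] [[-0.02, -1.0, 0.015, 55.786], [-0.996, 0.018, -0.082, 568.159], [0.082, -0.017, -0.997, 1430.126], [0.0, 0.0, 0.0, 1.0]]
wrist [[309.0, 0.0, 274.7], [0.0, 309.0, 215.0], [0.0, 0.0, 1.0]] [-0.01791751  0.          0.          0.          0.        ] [[0.245, -0.969, -0.003, -648.533], [-0.918, -0.233, 0.32, -43.902], [-0.311, -0.076, -0.948, 380.819], [0.0, 0.0, 0.0, 1.0]]
[ 157.97341388 -629.91049937  196.39212889] [-7.56130313e-04  9.92455320e-01  1.22604495e-01 -6.63309831e-05] [-0.50279771  0.31903222 -0.04391081] 0.15
```

View pics/side0.png

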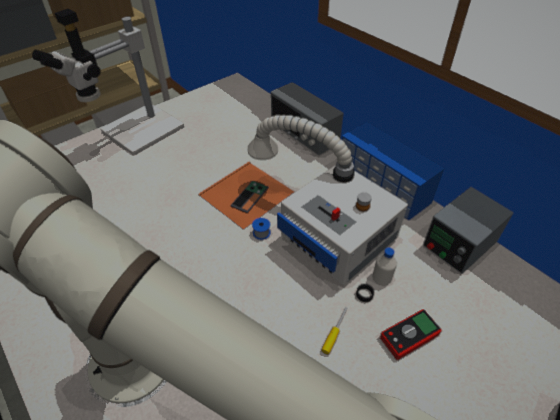

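View pics/top0.png

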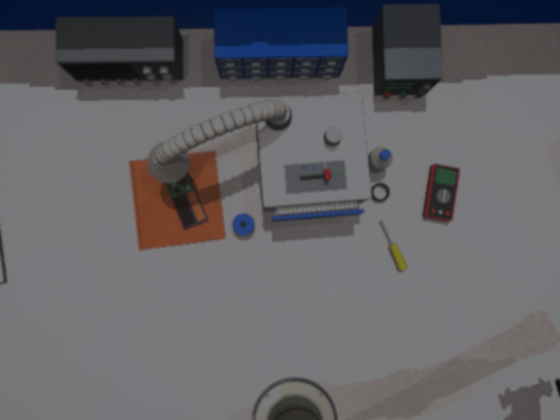

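Side view: the drawer's blue plate is at about (308,243), the paddle at (335,213), the jar at (363,202). Top view: the plate runs from (273,216) to (364,212), with the paddle at (327,175) and the jar at (333,135). Next I'll cast rays for these.

```bash
cat > h.py <<'E'
import numpy as np,cv2,pickle
def ray(g,uv):
    p=cv2.undistortPoints(np.array([[uv]],float),g["mtx"],g["dist"])[0,0]
    R=g["view"][:3,:3];return -R.T@g["view"][:3,3],R.T@np.array([p[0],p[1],1])
def plane(g,uv,z):
    c,d=ray(g,uv);return c+d*(z-c[2])/d[2]
def tri(g1,u1,g2,u2):
    c1,d1=ray(g1,u1);c2,d2=ray(g2,u2)
    k=np.linalg.lstsq(np.c_[d1,-d2],c2-c1,rcond=None)[0];a=c1+k[0]*d1;b=c2+k[1]*d2
    return (a+b)/2,np.linalg.norm(a-b)
def mask(g,col,box):
    i=g["img"].astype(int);r,gr,b=i[...,0],i[...,1],i[...,2]
    m=(r>90)&(gr<.45*r)&(b<.45*r) if col=="r" else (b>70)&(r<.55*b)&(gr<.75*b)
    o=np.zeros(m.shape,np.uint8);x0,y0,x1,y1=box;o[y0:y1,x0:x1]=m[y0:y1,x0:x1];return o
E
python3 - <<'E'
from h import *
d=pickle.load(open("d.pkl","rb"));T,S=d["top"],d["side"]
def cen(m): return np.argwhere(m)[:,::-1].mean(0)
rt=cen(mask(T,"r",(315,160,340,190)));rs=cen(mask(S,"r",(322,203,346,225)))
print("paddle",rt,rs,tri(T,rt,S,rs),plane(T,rt,200))
m=mask(T,"b",(265,200,372,230));q=cv2.minAreaRect(np.argwhere(m)[:,::-1].astype(np.float32));bp=cv2.boxPoints(q)
print("plate px",q,bp.round(1).tolist());[print(plane(T,p,157).round(1)) for p in bp]
i=T["img"];big=cv2.resize(i[85:235,245:405],None,fx=5,fy=4.0*1.25,interpolation=cv2.INTER_CUBIC)[:600] if 0 else cv2.resize(i[90:235,245:405],(640,580),interpolation=cv2.INTER_CUBIC)
cv2.imwrite("pics/topc.png",big[:,:,::-1])
s=S["img"][165:285,260:420];cv2.imwrite("pics/sidec.png",cv2.resize(s,(800,600),interpolation=cv2.INTER_CUBIC)[:,:,::-1])
E
```

```text
paddle [327.05263158 173.81578947] [335.71428571 210.35714286] (array([639.7610323 , -83.54954805, 205.04228906]), np.float64(0.6328823005367706)) [640.26223005 -83.95723025 200.        ]
plate px ((317.4897155761719, 214.37588500976562), (4.318365573883057, 89.43997955322266), 85.2363510131836) [[272.70001220703125, 215.89999389648438], [361.8999938964844, 208.5], [362.20001220703125, 212.8000030517578], [273.1000061035156, 220.1999969482422]]
[543.4  49.  157. ]
[ 557.9 -173.6  157. ]
[ 547.1 -174.2  157. ]
[532.7  48.3 157. ]
```

View pics/topc.png

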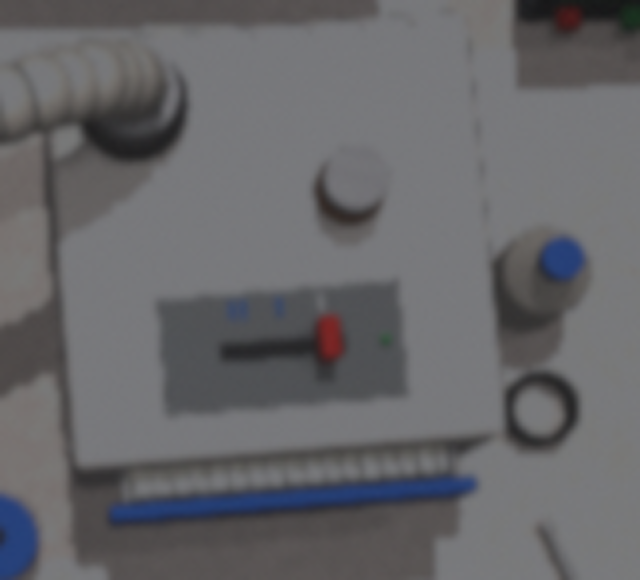

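View pics/sidec.png

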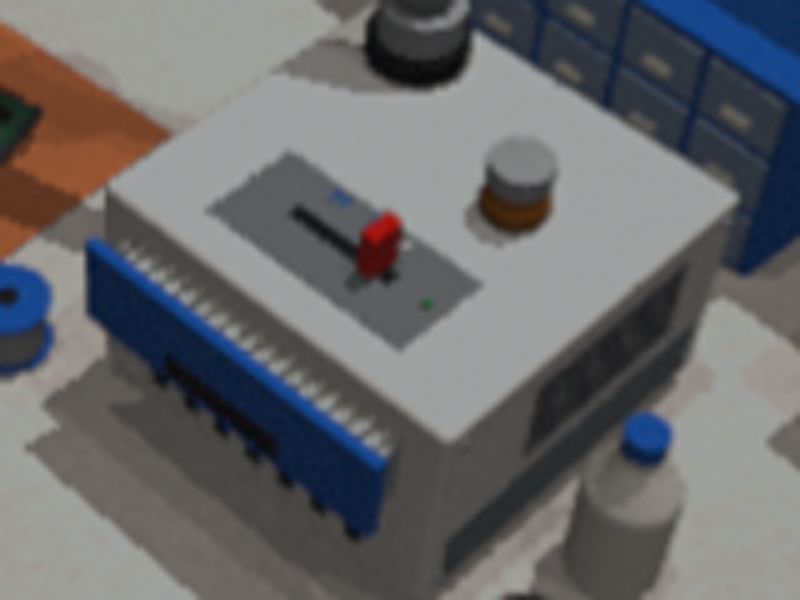

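The geometry agrees. The paddle is at about (640,-84) and the yaw about 3.7°, which puts the box front at about (573,-62). The plate face is at about x 541, so the drawer stands roughly 22 mm out. I'll move in front of the drawer with the fingers shut, then turn to match the extractor's yaw.

Emit:
jog_arm(rows=[[255,27,-27.5,0,0],[255,27,-27.5,0,0],[255,27,-27.5,0,0],[255,27,-27.5,0,0],[255,27,-27.5,0,0],[255,27,-27.5,0,0],[255,27,-27.5,0,0],[255,27,-27.5,0,0],[255,27,-27.5,0,0],[255,27,-27.5,0,0],[255,27,-27.5,0,0],[255,27,-27.5,0,0],[255,27,-27.5,0,0],[255,27,-27.5,0,0],[255,27,-27.5,0,0],[255,27,-27.5,0,0],[255,27,-27.5,0,0],[255,0,0,0,10.4],[255,0,0,0,0]])

```text
time_s: 2.52
tcp_pos: [489.5, -64.9, 197.0]
tool_rot: [0.0, 0.999, 0.033, -0.0]
ft_force: [0.1, -0.4, -1.5]
finger_gap: -0.5
gripper_force: 0.0
```

Emit:
jog_arm(rows=[[255,0,0,33,0],[255,0,0,34,0],[255,0,0,0,0],[255,15,0,0,0],[255,10,0,0,0],[255,6,0,0,0],[255,5,0,0,0],[255,5,0,0,0],[255,5,0,0,0],[255,4,0,0,0]])

```text
time_s: 3.78
tcp_pos: [539.8, -62.1, 130.2]
tool_rot: [0.0, 0.999, 0.032, -0.0]
ft_force: [-0.2, 1.0, -0.4]
finger_gap: 0.3
gripper_force: 0.0
```

Emit:
jog_arm(rows=[[255,3,0,0,0],[255,3,0,0,0]])

```text
time_s: 4.03
tcp_pos: [545.6, -61.7, 130.2]
tool_rot: [0.0, 0.999, 0.032, -0.0]
ft_force: [0.1, -0.3, 0.7]
finger_gap: 0.2
gripper_force: 0.0
```

Run:
```python
from bench import *
import cv2
a=get_image("side")["img"][165:285,260:420];print(state()["ft_force"])
b=get_image("top")["img"][150:240,245:405]
cv2.imwrite("pics/s1.png",np.vstack([cv2.resize(a,(448,336),interpolation=2),cv2.resize(b,(448,252),interpolation=2)])[:,:,::-1]) if 'np' in globals() else None
import numpy as np
cv2.imwrite("pics/s1.png",np.vstack([cv2.resize(a,(448,336),interpolation=2),cv2.resize(b,(448,252),interpolation=2)])[:,:,::-1])
```

```text
[-0.71259413 -0.4365107  -0.46053979]
```

View pics/s1.png

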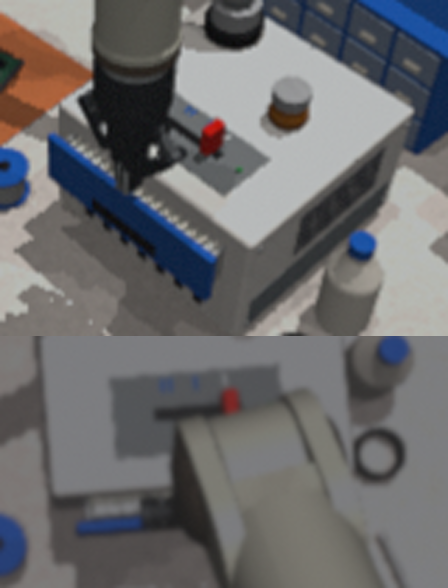

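Run:
```python
from bench import *
from h import *
g=get_image("side");s=state();t=s["tcp_pos"];print(t,s["finger_gap"],s["ft_force"])
def pr(p): return cv2.projectPoints(np.array([p],float),cv2.Rodrigues(g["view"][:3,:3])[0],g["view"][:3,3],g["mtx"],g["dist"])[0][0,0]
print(pr(t),pr(t+[0,0,27]),pr(t+[0,0,73]))
i=g["img"];x0,y0=265,205
c=cv2.resize(i[y0:y0+75,x0:x0+100],(800,600),interpolation=cv2.INTER_CUBIC)
c=cv2.convertScaleAbs(c,alpha=1.8)
for p in(t,t+[0,0,27]):
    u=((pr(p)-[x0,y0]+.5)*8).astype(int);cv2.circle(c,tuple(int(v) for v in u),5,(0,255,0),1)
cv2.imwrite("pics/s2.png",c[:,:,::-1])
```

```text
[545.59532875 -61.67410783 130.21045392] 0.09792857123457598 [3.24073339e-01 3.08799299e-02 2.81927119e-04]
[304.30796225 239.62244829] [304.65677061 233.45174567] [305.27744167 222.45636542]
```

View pics/s2.png

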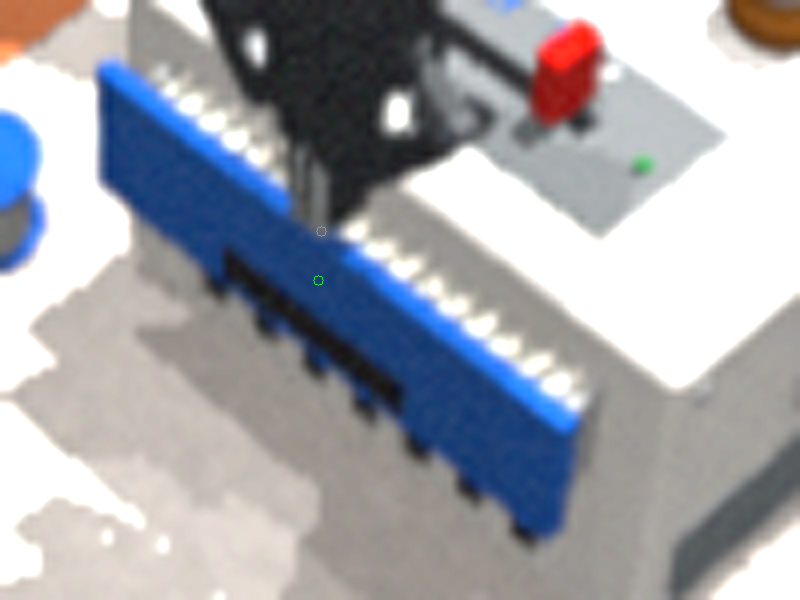

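The visible finger seems to end at the plate's top edge, around (312,225) in the crop. The projected TCP falls about 50 crop px lower, on the blue face. There is no contact force and the plate has not moved, so I'll cross-check with triangulation and the wrist view.

Run:
```python
from bench import *
from h import *
d=pickle.load(open("d.pkl","rb"));T,S=d["top"],d["side"]
for n,a,b in(("plateR",(363,210.5),(337.5,257.5)),("plateL",(272.5,218),(277.5,212.8)),("boxR",(368.7,198.7),(349.5,253)),("boxL",(264.5,207.5),(281.5,202))): print(n,*tri(T,a,S,b))
print("box z170",plane(T,(368.7,198.7),170),plane(T,(264.5,207.5),170))
g=get_image("wrist");t=state()["tcp_pos"]
def pr(p): return cv2.projectPoints(np.array([p],float),cv2.Rodrigues(g["view"][:3,:3])[0],g["view"][:3,3],g["mtx"],g["dist"])[0][0,0]
print(pr(t),pr(t+[0,0,27]))
cv2.imwrite("pics/w1.png",cv2.convertScaleAbs(g["img"],alpha=1.5)[:,:,::-1])
```

```text
plateR [ 555.07556214 -178.34329067  155.30402669] 5.361178691492486
plateL [538.46295071  49.60149193 156.06106421] 0.22637808734580742
boxR [ 584.03700418 -192.31509844  164.42593535] 6.802074908453455
boxL [565.82217897  67.65028698 169.08184215] 4.928117590457255
box z170 [ 580.8407094  -188.95086816  170.        ] [563.72822972  69.08091593 170.        ]
[274.72856479 248.18599994] [274.65722505 269.12124644]
```

View pics/w1.png

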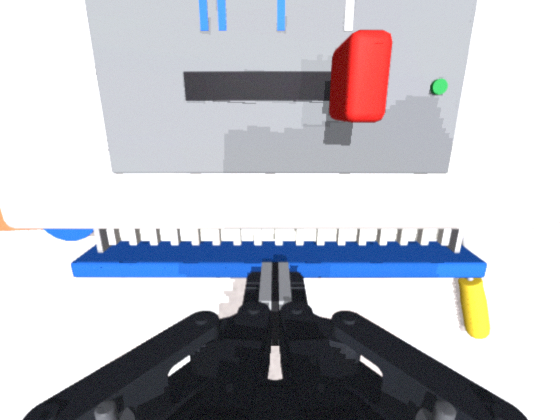

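The wrist view shows the finger tips at (275,262), right on the plate's top strip (rows 262–277). That doesn't fit TCP z 130 with no force, so I'll back off and see where the tip really is.

Emit:
jog_arm(rows=[[255,-25,0,0,0],[255,-25,0,0,0],[255,0,0,0,0]])

```text
time_s: 4.6
tcp_pos: [493.8, -65.5, 130.0]
tool_rot: [0.001, 0.999, 0.032, -0.001]
ft_force: [0.5, 0.2, -0.3]
finger_gap: 0.1
gripper_force: 0.0
```

Run:
```python
from bench import *
from h import *
g=get_image("side");t=state()["tcp_pos"];print(t)
def pr(g,p): return cv2.projectPoints(np.array([p],float),cv2.Rodrigues(g["view"][:3,:3])[0],g["view"][:3,3],g["mtx"],g["dist"])[0][0,0]
w=get_image("wrist");print(pr(w,t))
x0,y0=255,200
a=cv2.resize(g["img"][y0:y0+75,x0:x0+80],(400,375),interpolation=2)
b=w["img"][190:370,200:360];b=cv2.resize(b,(333,375),interpolation=2)
u=(pr(g,t)-[x0,y0]+.5)*5;cv2.circle(a,(int(u[0]),int(u[1])),4,(0,255,0),1)
u=(pr(w,t)-[200,190]+.5)*2.083;cv2.circle(b,(int(u[0]),int(u[1])),4,(0,255,0),1)
cv2.imwrite("pics/s3.png",cv2.convertScaleAbs(np.hstack([a,b]),alpha=1.7)[:,:,::-1])
```

```text
[495.52495848 -65.35983811 130.44423823]
[274.68824656 248.01102735]
```

View pics/s3.png

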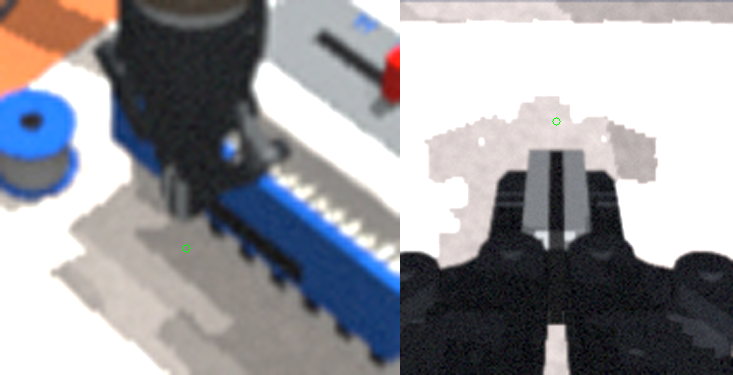

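The drawn tip sits about 6.4 px above the TCP projection in the side view, so the real finger end is about 28 mm above the reported TCP. That explains why it passed over the plate. I'll go to TCP z 100, which puts the tip near 128 and still clears the box, and then push.

Emit:
jog_arm(rows=[[255,0,0,30,0],[255,0,0,0,0],[255,12,0,0,0],[255,10,0,0,0],[255,5,0,0,0],[255,5,0,0,0],[255,5,0,0,0],[255,5,0,0,0]])

```text
time_s: 5.7
tcp_pos: [536.8, -62.3, 100.1]
tool_rot: [0.0, 0.999, 0.032, -0.001]
ft_force: [-3.9, -0.4, 2.4]
finger_gap: -0.1
gripper_force: 1.7
```

Contact, with about the expected 3–4 N of friction. Pushing on to the stop.

Emit:
jog_arm(rows=[[255,5,0,0,0],[255,5,0,0,0],[255,3,0,0,0],[255,2,0,0,0]])

```text
time_s: 6.2
tcp_pos: [551.8, -61.3, 100.0]
tool_rot: [0.0, 0.999, 0.032, -0.001]
ft_force: [-8.2, -0.1, 7.8]
finger_gap: 0.2
gripper_force: 4.4
```

Emit:
jog_arm(rows=[[255,2,0,0,0],[255,2,0,0,0]])

```text
time_s: 6.45
tcp_pos: [551.5, -61.4, 99.8]
tool_rot: [0.001, 0.999, 0.032, -0.005]
ft_force: [-20.0, -0.7, 16.0]
finger_gap: -0.3
gripper_force: 9.9
```

The arm stalled at x 551.5, where home is predicted, and the force is rising. Next I hold, back off and rise.

Emit:
jog_arm(rows=[[255,0,0,0,0],[255,0,0,0,0],[255,-10,0,0,0],[255,-30,0,0,0],[255,-10,0,-30,0],[255,0,0,-50,0],[255,0,0,-50,0],[255,0,0,0,0]])

```text
time_s: 7.45
tcp_pos: [510.8, -64.3, 234.8]
tool_rot: [0.001, 0.999, 0.032, 0.005]
ft_force: [-0.5, 0.5, -0.7]
finger_gap: 0.1
gripper_force: 0.0
```

Run:
```python
from bench import *
from h import *
S=get_image("side");s=state();print(s["tcp_pos"],s["ft_force"])
d=pickle.load(open("d.pkl","rb"))["side"]
for g in(d,S):
    m=mask(g,"b",(275,205,345,280));p=np.argwhere(m)
    # right end of plate: max col and its rows
    q=p[p[:,1]>=p[:,1].max()-1];print(m.sum(),p[:,1].max(),q.min(0),q.max(0))
    print(np.argwhere(mask(g,"r",(318,200,350,228)))[:,::-1].mean(0))
cv2.imwrite("pics/s4.png",cv2.convertScaleAbs(cv2.resize(S["img"][165:285,260:420],(800,600),interpolation=2),alpha=1.5)[:,:,::-1])
```

```text
[508.97667491 -64.48958853 232.40700974] [-0.55485917  0.34791108 -0.56653442]
240 337 [256 336] [258 337]
[335.71428571 210.35714286]
266 342 [251 341] [254 342]
[335.75862069 210.44827586]
```

View pics/s4.png

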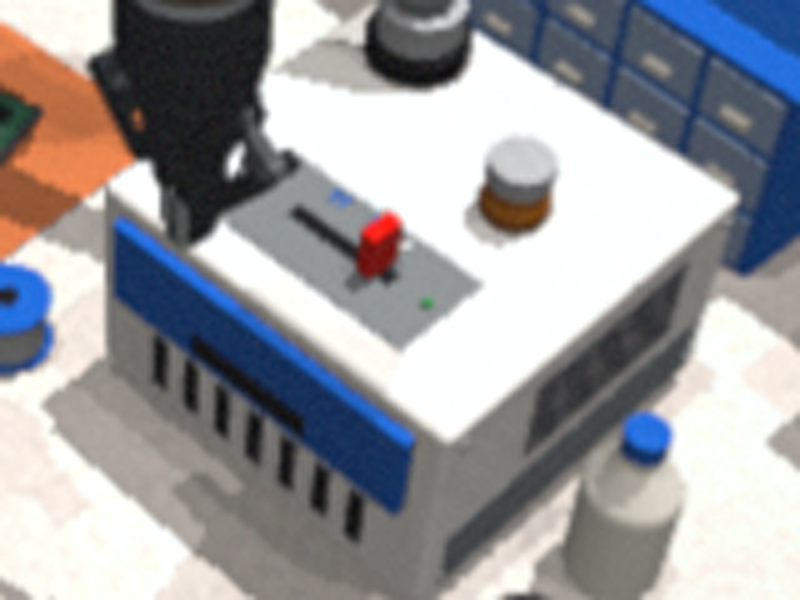

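The drawer is home: its plate sits against the box and its right end moved from column 337 to 342. The lever is still off, and the paddle pixel hasn't changed. Now I'll go to the right of the paddle, at TCP z 160 so the real tip is near 188.

Emit:
jog_arm(rows=[[255,26,13,0,0],[255,26,13,0,0],[255,26,13,0,0],[255,26,13,0,0],[255,25,13,0,0],[255,0,0,0,0],[255,0,0,30,0],[255,0,0,25,0],[255,0,0,10,0],[255,0,0,8,0],[255,0,0,0,0]])

```text
time_s: 8.88
tcp_pos: [639.4, -120.6, 157.1]
tool_rot: [-0.0, 0.999, 0.032, -0.0]
ft_force: [0.0, -0.7, 0.2]
finger_gap: -0.3
gripper_force: 0.0
```

Emit:
jog_arm(rows=[[255,0,-8,0,0],[255,0,-4,0,0],[255,0,-3,0,0],[255,0,-3,0,0],[255,0,-3,0,0],[255,0,-3,0,0]])

```text
time_s: 9.62
tcp_pos: [638.4, -100.9, 157.6]
tool_rot: [0.002, 1.0, 0.031, 0.0]
ft_force: [0.3, -9.6, 2.1]
finger_gap: -0.1
gripper_force: 4.9
```

Emit:
jog_arm(rows=[[255,0,-3,0,0],[255,0,-3,0,0],[255,0,-3,0,0],[255,0,-3,0,0],[255,0,-3,0,0],[255,0,-3,0,0],[255,0,-3,0,0],[255,0,-3,0,0],[255,0,-3,0,0],[255,0,-3,0,0],[255,0,-3,0,0],[255,0,-3,0,0]])

```text
time_s: 11.12
tcp_pos: [635.9, -66.1, 157.3]
tool_rot: [0.003, 1.0, 0.03, 0.0]
ft_force: [1.2, -5.1, 0.9]
finger_gap: 0.1
gripper_force: 2.1
```

Emit:
jog_arm(rows=[[255,0,-3,0,0],[255,0,-3,0,0],[255,0,-3,0,0],[255,0,-3,0,0],[255,0,-2,0,0],[255,0,-2,0,0]])

```text
time_s: 11.88
tcp_pos: [634.9, -51.3, 157.2]
tool_rot: [0.004, 1.0, 0.03, -0.0]
ft_force: [0.3, -14.0, 1.2]
finger_gap: 0.4
gripper_force: 7.1
```

Run:
```python
from bench import *
from h import *
S=get_image("side");s=state();print(s["tcp_pos"],s["ft_force"])
r=np.argwhere(mask(S,"r",(295,185,350,228)))[:,::-1].mean(0)
print(r,plane(S,r,205))
```

```text
[634.83209004 -51.47010943 157.21563778] [ -0.0543693  -13.29828747   1.35146338]
[nan nan] [nan nan nan]<stdin>:4: RuntimeWarning: Mean of empty slice.
  ret = um.true_divide(
```

Emit:
jog_arm(rows=[[255,0,-2,0,0],[255,0,-2,0,0]])

```text
time_s: 12.18
tcp_pos: [634.8, -51.2, 157.3]
tool_rot: [0.006, 1.0, 0.029, -0.0]
ft_force: [1.3, -19.1, 3.2]
finger_gap: 0.4
gripper_force: 10.0
```

The lever has stalled on a hard stop after about 52 mm of travel. I hold, back away, rise and check.

Emit:
jog_arm(rows=[[255,0,0,0,0],[255,0,0,0,0],[255,0,12,0,0],[255,0,15,0,0],[255,0,0,-40,0],[255,0,0,-40,0],[255,-40,0,0,0],[255,-40,0,0,0],[255,-40,0,0,0],[255,0,40,0,0],[255,0,40,0,0],[255,0,0,0,0]])

```text
time_s: 13.68
tcp_pos: [521.1, -159.0, 236.8]
tool_rot: [0.0, 1.0, 0.03, -0.0]
ft_force: [0.0, -0.8, 0.1]
finger_gap: -0.2
gripper_force: 0.0
```

Run:
```python
from bench import *
from h import *
d=pickle.load(open("d.pkl","rb"))
S=get_image("side");T=get_image("top");s=state();print(s["tcp_pos"],s["ft_force"],s["time_s"])
r=np.argwhere(mask(S,"r",(295,180,350,228)))[:,::-1].mean(0)
t=np.argwhere(mask(T,"r",(285,150,345,195)))[:,::-1].mean(0)
print(r,t,plane(S,r,205),plane(T,t,205))
m=np.argwhere(mask(S,"b",(275,205,345,280)));print(len(m),m[:,1].max())
cv2.imwrite("pics/s5.png",cv2.convertScaleAbs(S["img"][150:400,180:480],alpha=1.5)[:,:,::-1].repeat(2,0).repeat(2,1))
```

```text
[ 521.49598629 -154.6930596   237.03793215] [0.71206209 0.99751737 0.17788536] 13.775
[nan nan] [305.775 175.925] [nan nan nan] [635.28902555 -31.82936604 205.        ]
272 342<stdin>:5: RuntimeWarning: Mean of empty slice.
  ret = um.true_divide(
```

View pics/s5.png

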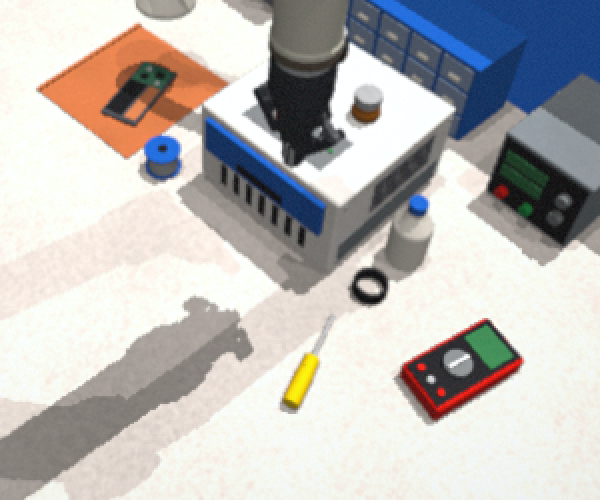

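The final side view shows the drawer home, the arm clear, and the jar (365,100), bottle (410,235), lens, screwdriver and spool where they were. The top view puts the paddle at (635,-32), against (636,-32) expected for high. I'm handing the job in.

```bash
python3 -c "
from bench import *
print(close_job())"
```

```text
the job is handed in; nothing more can be done
None
```

The filter drawer was pushed home first, then the fan lever to high; pictures show both in place and nothing else visibly moved. The job is handed in, but it returned no verdict.

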